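Fetch the spirit level out of the swivel-lid accessory case

TASK

To get ready for levelling the pool table, swivel the lid of the wooden accessory case away from you a quarter turn, until it sits in its catch, and then fetch out the yellow spirit level: it is longer than the opening, so raise its exposed end first and draw it out slantwise from under the lid without forcing it. Finish still holding the spirit level in the gripper, horizontal again and still, with all of it a good 10 cm higher than the lid, and with the lid left open in its catch. Leave the pieces of chalk, the glass, the bottle and the brush where they are.

Things in the scene. Friction and masses are not known exactly. Their poses are not given: they have to be found in the camera images.
- case: dark wooden case, fast on the counter, 156 (x) x 316 (y) x 80 mm high without lid; walls 8, floor 6 mm thick, inside 140 x 300 mm and 74 mm deep. Origin: centre of its underside, z up. The lid uncovers its -y end. A wooden cross rail, 40 (y) x 12 mm (its top flush with the rim), spans it under the lid's pivot, 118 mm from the middle towards +y
- case_pivot (a point): point on the lid's vertical pivot axis, 80 mm above the counter. With the lid in its catch, its edge runs across the case 78 mm from the pivot (y = +0.040 in the case's frame) and the lid still covers everything on the +y side of that; the opening left, to the inside of the -y wall, is 190 mm long and 140 mm wide
- lid (a joint): angle of the swivel lid (board 156 x 316 x 10 mm, top 90 mm above the counter), rad: 0 = shut, square on the case, as it starts; grows anticlockwise from above, its free end swinging from the case's -y to its +x, away from the robot. Over-centre catch (up to 0.4 N m with friction): holds it shut, resists half the way, then draws it to 1.57 and holds it within 0.06; stop at 1.62
- lid_knob (a point): centre of the top of the lid's brass knob, 120 mm above the counter; upright cylinder, 26 mm across, 30 mm high, 118 mm from the pivot (over the middle of the case when shut). Can be pinched from above in any direction; it turns between the fingers as the lid swings
- level: yellow spirit level with black ends, straight bar 22 (x) x 280 (y) x 30 mm (z), 0.2 to 0.35 kg, balanced in its middle. Origin: centre of its underside, z up. Starts on the case floor, 6 mm above the counter, along the case (axes alike within 2 degrees), its rear (+y) 100 mm under the open lid. Tilted front up 18 degrees about its rear bottom edge it clears wall and lid by some 10 mm each
- level_front (a point): centre of the level's front (-y) end face, 15 mm above its underside
- level_rear (a point): centre of the level's rear (+y) end face, 15 mm above its underside
- chalk_a: blue chalk cube, 22 mm, loose on the case floor in the +x corner of its open (-y) end, 50 mm from the case's centre line and 125 mm from its middle; origin under its centre
- chalk_b: blue chalk cube, 22 mm, likewise in the -x corner of the open end; origin under its centre
- chalk_c: blue chalk cube, 22 mm, on the counter; origin under its centre
- tumbler: drinking glass, 80 mm across, 95 mm high, loose on the counter; origin under its centre
- polish: green bottle of ball polish with black cap, 60 mm across, 150 mm high, loose on the counter; origin under its centre
- brush: table brush with wooden back, 45 x 240 x 42 mm, loose on the counter; origin under its centre

How it is judged:
On the way, in this order (a step that is already met when the one before it is completed fails the run):
1. the lid is turned a quarter turn and sits in its catch (value of joint lid above 1.48 rad and velocity of joint lid below 0.1 rad/s), for 0.2 s.
2. the level is tilted up out of the opening: its front end above the rim, its rear end still down in the case (height (world z) of level_front above 0.085 m and height (world z) of level_rear below 0.07 m), for 0.05 s.
At the end, for the whole second after the job is handed in: The level is held in the fingers, touching nothing of the case, both end centres more than 190 mm above the counter (100 mm above the lid), horizontal to within 10 degrees, right way up and still; the lid is in its catch (more than 1.48 rad) (height (world z) of each of level_front, level_rear above 0.19 m and angle between level's own z axis and vertical below 0.175 rad and contact force between level and the fingers above 1 N and contact force between level and case below 0.1 N and linear speed of level below 0.02 m/s and angular speed of level below 0.1 rad/s and value of joint lid above 1.48 rad); the arm keeps its last pose, push and grip.
It fails at once if the level, once its front end is off the floor of the case, is forced against the case or the lid (more than 40 N) (contact force between level and case above 40 N and height (world z) of level_front above 0.035 m).
It fails at once if a chalk in the case is disturbed (more than 20 mm) (distance of any of chalk_a, chalk_b from where it was at the start of the episode above 0.02 m).
It fails at once if something on the counter is disturbed (more than 20 mm) (distance of any of chalk_c, tumbler, polish, brush from where it was at the start of the episode above 0.02 m).
It also fails if it takes over 58 s, if anything falls off the work surface, if the arm or the gripper's body presses on something with over 40 N, if the wrist force passes 120 N, or if a joint passes its speed limit or range.

ROBOT

A 6-joint arm with a two-finger parallel gripper is mounted at the origin on the work surface. World frame = base frame: x ahead of the robot, y to its left, z up, the work surface at z = 0. Lengths are in m, angles in rad, forces in N, time in s.
With the tool pointing down it reaches from about 0.275 to 0.775 m from the base axis. Payload 14.6 kg.
Tool frame: the origin (TCP) lies midway between the tips of the shut fingers; the grasp point (between the pads) lies 19 mm behind it; z points along the fingers, y is the line along which they close (so a half turn about z gives the same grasp; the last joint's range is limited). The gripper opens to 85 mm and grips with 20 to 120 N. Pads are 22 mm wide; open, the fingers measure 114 mm over their backs; the gripper's body (76 mm by 85 mm) begins 54 mm behind the grasp point. The pads swing forward as they close: fully open they stand 13 mm farther back than shut.
Start: joints at [-1.447, 0.263, -0.048, 1.259, 0, 1.415], TCP at [0.144, -0.505, 0.231] pointing down, gripper open.
Joint ranges: [-2.65, 2.65], [-0.89, 1.7], [-1.18, 1.37], [-2.13, 2.11], [-1.35, 1.29], [-3.14, 3.14]. Speed limits (rad/s): [1.89, 1.89, 2.57, 2.79, 3.14, 3.14].

INTERFACE

Orientations are given as [roll, pitch, yaw] about the fixed x, y, z axes, in that order (R = Rz(yaw) Ry(pitch) Rx(roll)).
In Python, from workcell import arm, eyes gives the robot as it stands.
- The arm moves only by the tool jog_arm, called after "Emit:" as name(argument=value, ...), one argument or row to a line, values as JSON. Schema: {"type":"object","properties":{"motion":{"type":"object","properties":{"wx":{"type":"array","items":{"type":"number"},"minItems":1,"maxItems":20},"wy":{"type":"array","items":{"type":"number"},"minItems":1,"maxItems":20},"wz":{"type":"array","items":{"type":"number"},"minItems":1,"maxItems":20},"tx":{"type":"array","items":{"type":"number"},"minItems":1,"maxItems":20},"ty":{"type":"array","items":{"type":"number"},"minItems":1,"maxItems":20},"tz":{"type":"array","items":{"type":"number"},"minItems":1,"maxItems":20},"finger_gap":{"type":"array","items":{"type":"number"},"minItems":1,"maxItems":20}},"additionalProperties":false,"required":["wx","wy","wz","tx","ty","tz","finger_gap"]},"only":{"type":"string"},"quiet":{"type":"boolean"},"lines":{"type":"string"}},"required":["motion"],"additionalProperties":false}. motion is an object with one list for each field, all of the same length, 1 to 20, a row being the entries at one place: wx, wy, wz (a rotation vector in rad), tx, ty, tz (the shift in m), finger_gap (the finger opening in m); each row shifts and turns the commanded pose from where the row before left it, along the tool's axes as they then stand; what a row does not reach is not made up. A row lasts 1/12 s, in which the tool goes at most 0.0417 m and 0.125 rad, less where a joint would pass 70% of its speed; a pose out of reach is approached as far as the arm can. The fingers move at their own pace and stop on an object; the grip force is fixed at half the most. Time passes only in rows, so rows that do not move let the fingers close. The tool returns the time, the measured TCP pose, the force, the opening and the grip force at its end. only (a regular expression) keeps the lines of the reply that match it, lines (a string "A,B") keeps lines A to B, and quiet returns only ok. Input that does not fit is refused with a message, and nothing moves.
- arm.observe(): the state, without advancing time (a new reading comes with each control period).
- eyes.snapshot(name): name is "scene" or "top"; returns (picture, depth): 480x640x3 uint8, blue, green, red; 480x640 float32, m along the optical axis (not along the pixel's ray), 0 where there is no reading.
- eyes.calibration(name): a dict with "vfov" (degrees; the focal length in pixels is half the picture's height over the tangent of half this angle, whatever the lens; pixels are square), "cx", "cy" (the principal point, pixels), "k1" (the pictures are not rectified: a ray, as slopes to the right and down, at radius r is drawn at 1 + k1 r^2 times it, then the intrinsics apply), "R" (3x3) and "t" (3): a world point X has camera coordinates R X + t. Camera axes: x right, y down, z forward; pixel columns grow to the right and rows downward; lengths in m; the calibration is good to about 2 mm. A picture is of the moment at which its call begins. calibration takes no time and is no camera call.
- arm.job_done(): hands the job in; it is judged then, once.
The state is a dict: "t": time; "qpos": joint angles; "qd": joint speeds; "effort": joint torques, N m; "tcp_pos": TCP position; "tcp_rot": TCP orientation; "wrist_force": force on the tool from outside, world axes, zero at the start; "ft_torque": the same for the moment, N m; "width": finger opening in m; "gripper_force": force on a finger pad.
Only numpy, scipy, OpenCV 4.12 (cv2) and the standard library are available. Lean on these libraries where they do the work, as an engineer would, in place of code of your own. Each camera call takes 0.05 s, during which the arm holds its last target. There are 200 camera calls.

## Working session

There is one attempt and no reset: what is moved stays moved. The work goes in short steps, Python scripts to look and compute and a tool call to move; the robot and the scene stay as the last step left them, time stands still between calls to the robot, and variables do not carry over. Pictures are saved under pics/ and viewed, at most 10 in all, crops included, and the job is handed in when it is done.

```bash
mkdir -p pics; ls; cat > h.py <<'E'
import numpy as np, cv2
from workcell import arm, eyes
def cal(n):
    c=eyes.calibration(n); f=240/np.tan(np.radians(c["vfov"])/2)
    return c,f
def ray(n,u,v):
    c,f=cal(n); d=np.array([(u-c["cx"])/f,(v-c["cy"])/f]); s=d.copy()
    for _ in range(30): s=d/(1+c["k1"]*(s@s))
    R=np.array(c["R"]);t=np.array(c["t"])
    return -R.T@t, R.T@np.array([s[0],s[1],1])
def atz(n,u,v,z):
    o,d=ray(n,u,v); return o+d*(z-o[2])/d[2]
def proj(n,X):
    c,f=cal(n); p=np.array(c["R"])@np.array(X)+np.array(c["t"]); s=p[:2]/p[2]
    s=s*(1+c["k1"]*(s@s)); return s*f+[c["cx"],c["cy"]]
E
python3 - <<'E'
from h import *
for n in("top","scene"):
    p,d=eyes.snapshot(n); cv2.imwrite(f"pics/{n}0.png",p); np.save(f"{n}0.npy",d); print(eyes.calibration(n))
print(arm.observe())
E
```

```text
pics
{'vfov': 53.99061610058858, 'cx': 319.69138193151304, 'cy': 240.92261247793377, 'k1': -0.08940642880488485, 'R': array([[-2.27649013e-02, -9.99740765e-01, -4.03397591e-04],
       [-9.94113097e-01,  2.26795047e-02, -1.05947108e-01],
       [ 1.05928792e-01, -2.01085262e-03, -9.94371685e-01]]), 't': array([-0.01878389,  0.54251189,  1.23037323])}
{'vfov': 57.12420895759503, 'cx': 323.97643745385517, 'cy': 239.95282241186254, 'k1': -0.06984818929191149, 'R': array([[ 0.42834369,  0.90335658, -0.02164638],
       [ 0.4762964 , -0.24607266, -0.84415045],
       [-0.76789545,  0.35127643, -0.53566916]]), 't': array([-0.19640273, -0.16526472,  1.52394047])}
{'t': 0.1, 'qpos': array([-1.44731000e+00,  2.63469434e-01, -4.88641126e-02,  1.25940435e+00,
       -3.68941840e-05,  1.41546870e+00]), 'qd': array([-0.00073264,  0.00137073,  0.00194433, -0.00135856, -0.00013002,
       -0.00145541]), 'effort': array([ 4.83327603e-03, -6.38581038e+01,  3.85057425e+01,  1.01327055e-02,
       -1.29427581e-04,  1.08771437e-05]), 'tcp_pos': array([ 0.14442817, -0.50448602,  0.23087955]), 'tcp_rot': array([-3.14065671e+00, -1.09214976e-04,  2.78813925e-01]), 'wrist_force': array([-0.14824081, -0.93054265,  0.53749752]), 'ft_torque': array([-0.04644644,  0.03498076,  0.04537791]), 'gripper_force': 0.0, 'width': 0.08541365125845364}
```

View pics/top0.png

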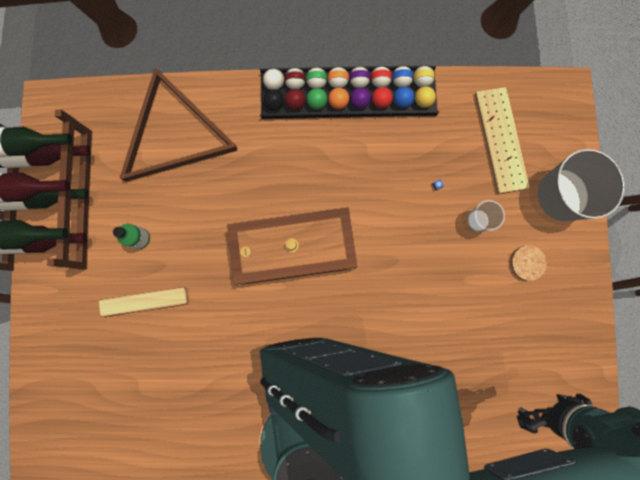

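View pics/scene0.png

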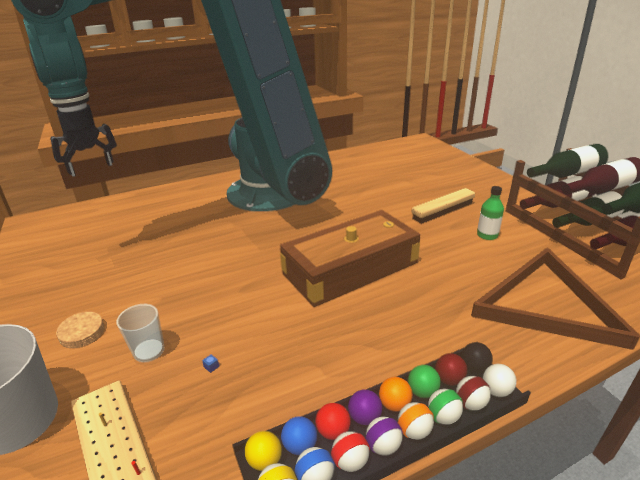

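The top view shows the closed lid with corners near (228,224), (348,208), (355,268) and (235,286). The knob is at (291,244) and the pivot cap at (245,252). In the scene view the brush, bottle, glass and chalk_c all stand clear of the lid's swing. Next I'll enlarge the lid to read it more exactly.

```bash
python3 - <<'E'
from h import *
p=cv2.imread("pics/top0.png"); c=p[195:300,215:370]; cv2.imwrite("pics/c1.png",cv2.resize(c,None,fx=5,fy=5,interpolation=cv2.INTER_CUBIC))
for n,u,v,z in [("c1",228,224,.09),("c2",348,208,.09),("c3",355,268,.09),("c4",235,286,.09),("knob",291,243.5,.12),("piv",245,252,.09)]: print(n,atz("top",u,v,z).round(4))
E
```

```text
c1 [0.5844 0.2028 0.09  ]
c2 [ 0.6186 -0.1055  0.09  ]
c3 [ 0.4646 -0.1187  0.09  ]
c4 [0.4258 0.1855 0.09  ]
knob [0.5274 0.0403 0.12  ]
piv [0.5114 0.1594 0.09  ]
```

View pics/c1.png

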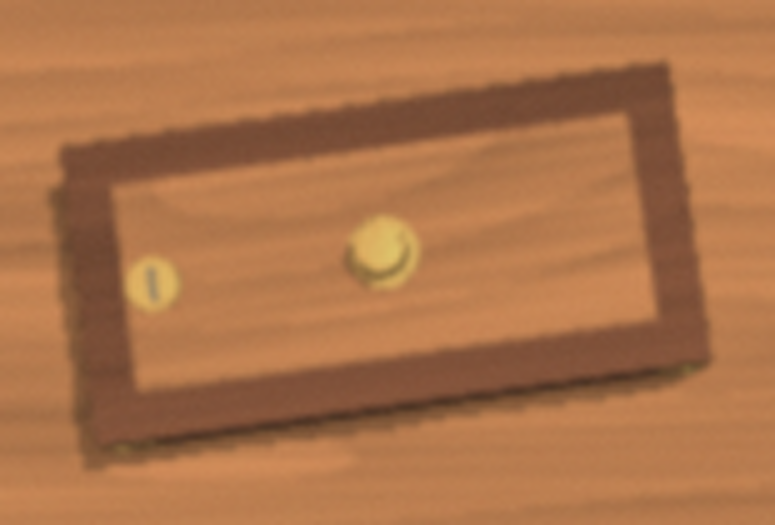

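```bash
cat >> h.py <<'E'
def load():
    z=np.load("case.npz"); return z["c"],float(z["a"])
def case2w(x,y,z=0):
    c,a=load(); return np.array([c[0]+x*np.cos(a)-y*np.sin(a),c[1]+x*np.sin(a)+y*np.cos(a),z])
E
python3 - <<'E'
from h import *
g=lambda u,v:(215+(u+.5)/5-.5,195+(v+.5)/5-.5)
W=[atz("top",*g(u,v),.09) for u,v in [(62,147),(667,64),(710,358),(105,440)]]
W=np.array(W);print(W.round(4))
L=np.array([[.078,.158],[.078,-.158],[-.078,-.158],[-.078,.158]])
c=W[:,:2].mean(0); B=W[:,:2]-c
a=np.arctan2((L[:,0]*B[:,1]-L[:,1]*B[:,0]).sum(),(L*B).sum())
print("c",c,"a",a); np.savez("case.npz",c=c,a=a)
print("sizes",[np.linalg.norm(W[i]-W[i-1]).round(4) for i in range(4)])
print("knob pred",case2w(0,0),"piv pred",case2w(0,.118), "piv meas",atz("top",*g(153,284),.09),"knobtop",atz("top",*g(380,243),.12),"knobbase",atz("top",*g(383,252),.09))
K=case2w(0,0);P=case2w(0,.118)
for n,u,v,z in [("brush",143,302,.042),("bottle cap",122,232,.15),("glass",488,214,.095),("chalk",437,185,.022)]: print(n,atz("top",u,v,z).round(3))
for z,(u,v) in [(.12,(351,229))]: print(atz("scene",u,v,z), proj("scene",[*K[:2],.12]))
E
```

```text
[[ 0.5844  0.2053  0.09  ]
 [ 0.6202 -0.1055  0.09  ]
 [ 0.469  -0.1229  0.09  ]
 [ 0.4344  0.1839  0.09  ]]
c [0.5269899  0.04019995] a 0.11633671273403469
sizes [np.float64(0.1516), np.float64(0.3129), np.float64(0.1522), np.float64(0.3087)]
knob pred [0.5269899  0.04019995 0.        ] piv pred [0.51329311 0.15740233 0.        ] piv meas [0.51296579 0.15890817 0.09      ] knobtop [0.52820011 0.04123487 0.12      ] knobbase [0.52666082 0.04158956 0.09      ]
brush [0.389 0.44  0.042]
bottle cap [0.562 0.455 0.15 ]
glass [ 0.595 -0.466  0.095]
chalk [ 0.689 -0.356  0.022]
[0.52623329 0.04344577 0.12      ] [349.96891816 229.45996308]
```

```bash
cat >> h.py <<'E'
from scipy.spatial.transform import Rotation as Ro
def delta(pos,rot=None):
    s=arm.observe(); R=Ro.from_euler("xyz",s["tcp_rot"])
    if rot is not None: print("rotvec",(R.inv()*Ro.from_euler("xyz",rot)).as_rotvec().round(4))
    print("t",s["t"],"pos",s["tcp_pos"].round(4),"rot",s["tcp_rot"].round(4),"d_tool",R.inv().apply(np.array(pos)-s["tcp_pos"]).round(4),"w",s["width"])
E
```

Emit:
jog_arm(
  motion={"wx":[0, 0, 0, 0, 0, 0, 0, 0, 0, 0, 0, 0, 0], "wy":[0, 0, 0, 0, 0, 0, 0, 0, 0, 0, 0, 0, 0], "wz":[-0.117, -0.117, -0.117, -0.117, -0.117, -0.117, -0.117, -0.117, -0.117, -0.117, -0.117, -0.117, 0], "tx":[0, 0, 0, 0, 0, 0, 0, 0, 0, 0, 0, 0, 0], "ty":[0, 0, 0, 0, 0, 0, 0, 0, 0, 0, 0, 0, 0], "tz":[0, 0, 0, 0, 0, 0, 0, 0, 0, 0, 0, 0, 0], "finger_gap":[0.085, 0.085, 0.085, 0.085, 0.085, 0.085, 0.085, 0.085, 0.085, 0.085, 0.085, 0.085, 0.085]},
)

```text
t: 1.18
tcp_pos: [0.1445, -0.5046, 0.231]
tcp_rot: [-3.142, -0.001, 1.689]
wrist_force: [0.0, 0.6, -0.1]
width: 0.085
gripper_force: 0.0
```

```bash
python3 -c "
from h import *
delta([.5275,.041,.16],[np.pi,0,1.685])"
```

```text
rotvec [-0.     -0.0006  0.0035]
t 1.1833 pos [ 0.1445 -0.5046  0.231 ] rot [-3.1416e+00 -6.0000e-04  1.6885e+00] d_tool [0.4968 0.4445 0.0713] w 0.08498501525873858
```

Emit:
jog_arm(
  motion={"wx":[0, 0, 0, 0, 0, 0, 0, 0, 0, 0, 0, 0, 0, 0, 0, 0, 0, 0, 0, 0], "wy":[0, 0, 0, 0, 0, 0, 0, 0, 0, 0, 0, 0, 0, 0, 0, 0, 0, 0, 0, 0], "wz":[0, 0, 0, 0, 0, 0, 0, 0, 0, 0, 0, 0, 0, 0, 0, 0, 0, 0, 0, 0], "tx":[0.0276, 0.0276, 0.0276, 0.0276, 0.0276, 0.0276, 0.0276, 0.0276, 0.0276, 0.0276, 0.0276, 0.0276, 0.0276, 0.0276, 0.0276, 0.0276, 0.0276, 0.0276, 0, 0], "ty":[0.0247, 0.0247, 0.0247, 0.0247, 0.0247, 0.0247, 0.0247, 0.0247, 0.0247, 0.0247, 0.0247, 0.0247, 0.0247, 0.0247, 0.0247, 0.0247, 0.0247, 0.0247, 0, 0], "tz":[0, 0, 0, 0, 0, 0, 0, 0, 0, 0.01, 0.01, 0.01, 0.01, 0.01, 0.01, 0.01, 0, 0, 0, 0], "finger_gap":[0.085, 0.085, 0.085, 0.085, 0.085, 0.085, 0.085, 0.085, 0.085, 0.085, 0.085, 0.085, 0.085, 0.085, 0.085, 0.085, 0.085, 0.085, 0.085, 0.085]},
)

```text
t: 2.85
tcp_pos: [0.5311, 0.04, 0.1607]
tcp_rot: [-3.141, -0.0, 1.682]
wrist_force: [-0.5, 0.6, 0.3]
width: 0.0852
gripper_force: 0.0
```

```bash
python3 -c "
from h import *
delta([.5275,.041,.098],[np.pi,0,1.685])"
```

```text
rotvec [-0.0009 -0.0001 -0.0031]
t 2.85 pos [0.5311 0.04   0.1607] rot [-3.1407e+00 -1.0000e-04  1.6819e+00] d_tool [ 0.0014 -0.0034  0.0627] w 0.08520820579612202
```

Emit:
jog_arm(
  motion={"wx":[0, 0, 0, 0, 0, 0, 0, 0, 0, 0, 0, 0, 0, 0, 0, 0], "wy":[0, 0, 0, 0, 0, 0, 0, 0, 0, 0, 0, 0, 0, 0, 0, 0], "wz":[0, 0, 0, 0, 0, 0, 0, 0, 0, 0, 0, 0, 0, 0, 0, 0], "tx":[0.0014, 0, 0, 0, 0, 0, 0, 0, 0, 0, 0, 0, 0, 0, 0, 0], "ty":[-0.0034, 0, 0, 0, 0, 0, 0, 0, 0, 0, 0, 0, 0, 0, 0, 0], "tz":[0, 0.0125, 0.0125, 0.0125, 0.0125, 0.0125, 0, 0, 0, 0, 0, 0, 0, 0, 0, 0], "finger_gap":[0.085, 0.085, 0.085, 0.085, 0.085, 0.085, 0.02, 0.02, 0.02, 0.02, 0.02, 0.02, 0.02, 0.02, 0.02, 0.02]},
)

```text
t: 4.18
tcp_pos: [0.5278, 0.0395, 0.0998]
tcp_rot: [3.14, 0.001, 1.683]
wrist_force: [-1.0, -1.0, 7.6]
width: 0.0239
gripper_force: 58.5
```

```bash
python3 - <<'E'
from h import *
s=arm.observe();P=np.array([.513,.158]);k=s["tcp_pos"][:2]-P
print(s["tcp_pos"],s["wrist_force"],np.linalg.norm(k))
E
```

```text
[0.52783745 0.03947151 0.09977245] [-1.02191773 -0.97575433  7.63553819] 0.11945356142306851
```

Emit:
jog_arm(
  motion={"wx":[0, 0, 0, 0, 0, 0, 0, 0, 0, 0, 0, 0, 0, 0, 0, 0, 0, 0, 0, 0], "wy":[0, 0, 0, 0, 0, 0, 0, 0, 0, 0, 0, 0, 0, 0, 0, 0, 0, 0, 0, 0], "wz":[0, 0, 0, 0, 0, 0, 0, 0, 0, 0, 0, 0, 0, 0, 0, 0, 0, 0, 0, 0], "tx":[0.0002, 0.0002, 0.0005, 0.0006, 0.0009, 0.0009, 0.0013, 0.0012, 0.0016, 0.0016, 0.0019, 0.0019, 0.0023, 0.0023, 0.0026, 0.0026, 0.0029, 0.0029, 0.0031, 0.0031], "ty":[0.0046, 0.0046, 0.0046, 0.0046, 0.0045, 0.0045, 0.0045, 0.0045, 0.0043, 0.0043, 0.0042, 0.0042, 0.004, 0.004, 0.0038, 0.0038, 0.0036, 0.0036, 0.0034, 0.0034], "tz":[-0.002, 0, 0, 0, 0, 0, 0, 0, 0, 0, 0, 0, 0, 0, 0, 0, 0, 0, 0, 0], "finger_gap":[0.02, 0.02, 0.02, 0.02, 0.02, 0.02, 0.02, 0.02, 0.02, 0.02, 0.02, 0.02, 0.02, 0.02, 0.02, 0.02, 0.02, 0.02, 0.02, 0.02]},
)

```text
t: 5.85
tcp_pos: [0.606, 0.0825, 0.1004]
tcp_rot: [-3.141, 0.002, 1.683]
wrist_force: [4.4, -7.0, -12.5]
width: 0.0234
gripper_force: 61.9
```

```bash
python3 - <<'E'
from h import *
s=arm.observe();P=np.array([.513,.158]);k=s["tcp_pos"][:2]-P
print(np.linalg.norm(k), np.arctan2(k[1],k[0])+np.pi/2-.115)
E
```

```text
0.11982545046701637 0.773787402130253
```

Emit:
jog_arm(
  motion={"wx":[0, 0, 0, 0, 0, 0, 0, 0, 0, 0, 0, 0, 0, 0, 0, 0, 0, 0, 0, 0], "wy":[0, 0, 0, 0, 0, 0, 0, 0, 0, 0, 0, 0, 0, 0, 0, 0, 0, 0, 0, 0], "wz":[0, 0, 0, 0, 0, 0, 0, 0, 0, 0, 0, 0, 0, 0, 0, 0, 0, 0, 0, 0], "tx":[0.0034, 0.0034, 0.0036, 0.0036, 0.0038, 0.0038, 0.004, 0.004, 0.0042, 0.0042, 0.0043, 0.0043, 0.0045, 0.0045, 0.0045, 0.0045, 0.0046, 0.0046, 0.0046, 0.0046], "ty":[0.0031, 0.0031, 0.0029, 0.0029, 0.0026, 0.0026, 0.0023, 0.0023, 0.0019, 0.0019, 0.0016, 0.0016, 0.0012, 0.0013, 0.0009, 0.0009, 0.0006, 0.0005, 0.0002, 0.0002], "tz":[0, 0, 0, 0, 0, 0, 0, 0, 0, 0, 0, 0, 0, 0, 0, 0, 0, 0, 0, 0], "finger_gap":[0.02, 0.02, 0.02, 0.02, 0.02, 0.02, 0.02, 0.02, 0.02, 0.02, 0.02, 0.02, 0.02, 0.02, 0.02, 0.02, 0.02, 0.02, 0.02, 0.02]},
)

```text
t: 7.52
tcp_pos: [0.6303, 0.1635, 0.1008]
tcp_rot: [-3.139, 0.014, 1.68]
wrist_force: [-3.5, -73.0, 7.4]
width: 0.0204
gripper_force: 31.9
```

```bash
python3 - <<'E'
from h import *
s=arm.observe();P=np.array([.513,.158]);k=s["tcp_pos"][:2]-P
print(np.linalg.norm(k), np.arctan2(k[1],k[0])+np.pi/2-.115)
E
```

```text
0.11739858906238879 1.5030782958704638
```

Emit:
jog_arm(
  motion={"wx":[0, 0, 0, 0, 0, 0, 0, 0, 0], "wy":[0, 0, 0, 0, 0, 0, 0, 0, 0], "wz":[0, 0, 0, 0, 0, 0, 0, 0, 0], "tx":[0, 0, 0, 0, 0, 0, 0, 0, 0], "ty":[0, 0, 0, 0, 0, 0, 0, 0, 0], "tz":[0, 0, 0, 0, -0.02, -0.03, -0.03, -0.03, 0], "finger_gap":[0.05, 0.07, 0.085, 0.085, 0.085, 0.085, 0.085, 0.085, 0.085]},
)

```text
t: 8.27
tcp_pos: [0.6327, 0.1702, 0.2166]
tcp_rot: [3.134, -0.0, 1.683]
wrist_force: [1.3, 0.4, 0.2]
width: 0.085
gripper_force: 0.0
```

```bash
python3 - <<'E'
from h import *
p,d=eyes.snapshot("scene"); cv2.imwrite("pics/s1.png",p)
E
```

```text
(no output)
```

View pics/s1.png

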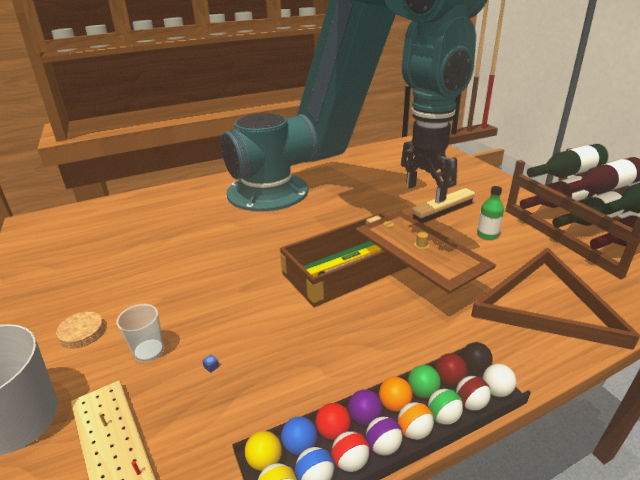

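The lid is open, with its knob at about (422,235), and the yellow level is exposed in the case. I'll check the lid angle from the knob and the lid's corners, then take a top view.

```bash
python3 - <<'E'
from h import *
P=np.array([.513,.158])
k=atz("scene",422.5,235,.12)[:2];b=k-P;print(k,np.linalg.norm(b),np.arctan2(b[1],b[0])+np.pi/2-.115)
A=atz("scene",446,289,.08)[:2];B=atz("scene",494,265,.09)[:2];C=atz("scene",358,226,.09)[:2];print(A,B,C)
p,d=eyes.snapshot("top"); cv2.imwrite("pics/top1.png",p[170:320,180:380]); cv2.imwrite("pics/t1.png",cv2.resize(p[170:320,200:400],None,fx=4,fy=4,interpolation=cv2.INTER_CUBIC))
E
```

```text
[0.6283666 0.1806672] 0.11757233292370331 1.6498047723650213
[0.7786268  0.13730434] [0.76922985 0.27910633] [0.47748827 0.09067382]
```

View pics/t1.png

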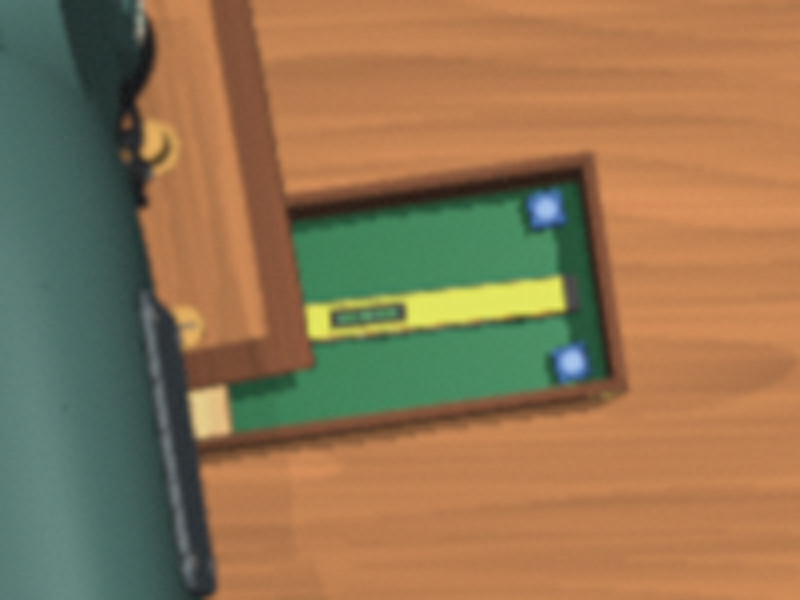

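The top view shows the open lid edge running from (235,0) to (310,365) in the crop. The level runs from about (306,321) to its black front end at (578,292). The chalks sit at (545,209) and (571,362).

```bash
python3 - <<'E'
from h import *
g=lambda u,v:(200+(u+.5)/4-.5,170+(v+.5)/4-.5)
f=atz("top",*g(578,292),.036); r=atz("top",*g(308,321.5),.036)
print(f,r); d=r-f; print("level yaw", np.arctan2(-d[0],d[1]))
W=np.array([atz("top",*g(*q),.08)[:2] for q in [(592,154),(626,388)]]);print("case front corners",W); e=W[0]-W[1];print("case yaw",np.arctan2(e[1],e[0]),np.linalg.norm(e))
for q in [(545,209),(571,362)]: print("chalk",atz("top",*g(*q),.028))
L=[atz("top",*g(*q),.09)[:2] for q in [(237,10),(312,363)]];e=L[0]-L[1];print("lid edge",L,np.arctan2(e[1],e[0]))
c,a=load();R=np.array([[np.cos(a),np.sin(a)],[-np.sin(a),np.cos(a)]])
for X in (f,r,*L): print("case coords",R@(X[:2]-c))
s=arm.observe();print(s["tcp_pos"])
u=d[:2]/np.linalg.norm(d[:2]); G=f[:2]+.095*u; print("grasp",G)
delta([*G,.2],[np.pi,0,np.pi/2+np.arctan2(-d[0],d[1])])
E
```

```text
[ 0.53514943 -0.09592542  0.036     ] [0.51956205 0.08369952 0.036     ]
level yaw 0.08656048761138183
case front corners [[ 0.62006803 -0.10515455]
 [ 0.46845976 -0.12244097]]
case yaw 0.11353002279658464 0.15259059571054667
chalk [ 0.59248981 -0.07578335  0.028     ]
chalk [ 0.48922396 -0.09038075  0.028     ]
lid edge [array([0.71826877, 0.12246351]), array([0.48831121, 0.07664947])] 0.19665337303640515
case coords [-0.00769631 -0.13615235]
case coords [-0.00232845  0.04406771]
case coords [0.19953463 0.05950491]
case coords [-0.03418638  0.04069275]
[0.63149762 0.17005397 0.21176826]
grasp [ 0.52693644 -0.0012811 ]
rotvec [ 0.0024 -0.0004  0.0258]
t 8.3667 pos [0.6315 0.1701 0.2118] rot [ 3.1392e+00 -3.0000e-04  1.6831e+00] d_tool [-0.1585 -0.1231  0.0114] w 0.08487166895568278
```

Emit:
jog_arm(
  motion={"wx":[0, 0, 0, 0, 0, 0, 0, 0, 0], "wy":[0, 0, 0, 0, 0, 0, 0, 0, 0], "wz":[0.0235, 0, 0, 0, 0, 0, 0, 0, 0], "tx":[0, -0.0317, -0.0317, -0.0317, -0.0317, -0.0317, 0, 0, 0], "ty":[0, -0.0246, -0.0246, -0.0246, -0.0246, -0.0246, 0, 0, 0], "tz":[0, 0, 0, 0, 0, 0, 0, 0, 0], "finger_gap":[0.085, 0.085, 0.085, 0.07, 0.055, 0.055, 0.055, 0.055, 0.055]},
)

```text
t: 9.12
tcp_pos: [0.5223, 0.001, 0.2102]
tcp_rot: [-3.141, -0.001, 1.658]
wrist_force: [-0.1, 0.3, -0.1]
width: 0.055
gripper_force: 0.0
```

```bash
python3 -c "
from h import *
delta([.527,-.0015,.012],[np.pi,0,1.659])
p,d=eyes.snapshot('scene'); cv2.imwrite('pics/s2.png',p)"
```

```text
rotvec [-0.0008 -0.0005 -0.001 ]
t 9.1167 pos [0.5223 0.001  0.2102] rot [-3.1408e+00 -5.0000e-04  1.6580e+00] d_tool [-0.003   0.0046  0.1981] w 0.05496411590034506
```

Emit:
jog_arm(
  motion={"wx":[0, 0, 0, 0, 0, 0, 0, 0, 0, 0, 0, 0], "wy":[0, 0, 0, 0, 0, 0, 0, 0, 0, 0, 0, 0], "wz":[0, 0, 0, 0, 0, 0, 0, 0, 0, 0, 0, 0], "tx":[-0.003, 0, 0, 0, 0, 0, 0, 0, 0, 0, 0, 0], "ty":[0.0046, 0, 0, 0, 0, 0, 0, 0, 0, 0, 0, 0], "tz":[0, 0.03, 0.03, 0.03, 0.03, 0.02, 0.02, 0.02, 0.01, 0.004, 0, 0], "finger_gap":[0.055, 0.055, 0.055, 0.055, 0.055, 0.055, 0.055, 0.055, 0.055, 0.055, 0.055, 0.055]},
)

```text
t: 10.17
tcp_pos: [0.5278, -0.0013, 0.017]
tcp_rot: [3.141, -0.0, 1.66]
wrist_force: [0.4, -0.7, -0.5]
width: 0.0545
gripper_force: 0.0
```

```bash
python3 -c "
from h import *
delta([.527,-.0015,.012],[np.pi,0,1.659])
p,d=eyes.snapshot('scene'); cv2.imwrite('pics/s2.png',cv2.resize(p[160:320,240:440],None,fx=4,fy=4))"
```

```text
rotvec [ 0.0001 -0.      0.0009]
t 10.1667 pos [ 0.5278 -0.0013  0.017 ] rot [ 3.1414 -0.      1.6599] d_tool [-0.0001 -0.0009  0.005 ] w 0.05453223031579915
```

View pics/s2.png

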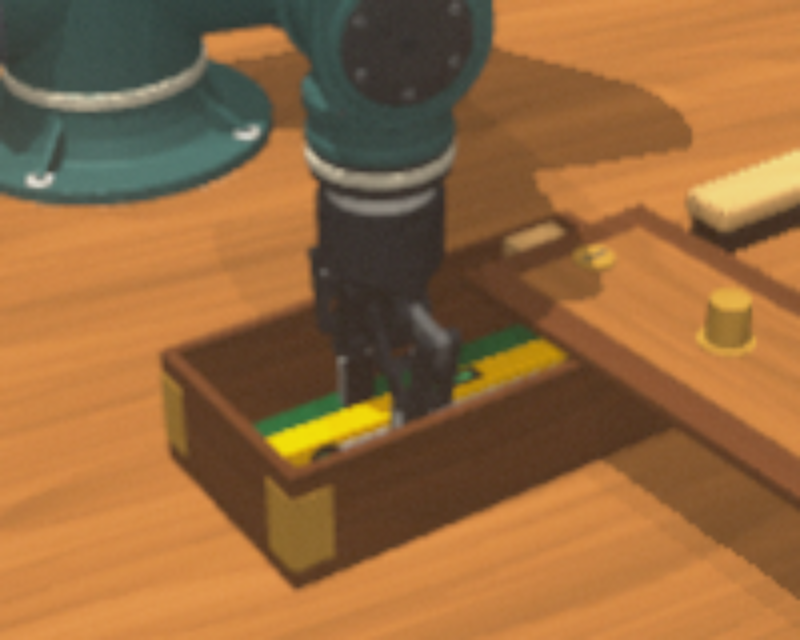

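The fingers straddle the level, with one on each side in the crop at about (355,385) and (425,395). I'll lower the last 4 mm and grip.

Emit:
jog_arm(
  motion={"wx":[0, 0, 0, 0, 0, 0, 0, 0, 0, 0], "wy":[0, 0, 0, 0, 0, 0, 0, 0, 0, 0], "wz":[0, 0, 0, 0, 0, 0, 0, 0, 0, 0], "tx":[0, 0, 0, 0, 0, 0, 0, 0, 0, 0], "ty":[-0.0009, 0, 0, 0, 0, 0, 0, 0, 0, 0], "tz":[0.004, 0, 0, 0, 0, 0, 0, 0, 0, 0], "finger_gap":[0.055, 0.04, 0.03, 0.015, 0.015, 0.015, 0.015, 0.015, 0.015, 0.015]},
)

```text
t: 11.05
tcp_pos: [0.5266, -0.0018, 0.0132]
tcp_rot: [3.141, 0.0, 1.659]
wrist_force: [-0.1, -0.3, 5.9]
width: 0.021
gripper_force: 59.6
```

```bash
python3 - <<'E'
from h import *
s=arm.observe(); T=s["tcp_pos"]; print(T,s["wrist_force"],s["width"])
E
```

```text
[ 0.52663225 -0.0018108   0.01323176] [-0.11156191 -0.31666421  5.94047897] 0.02099874997210206
```

Emit:
jog_arm(
  motion={"wx":[0, 0, 0, 0, 0, 0, 0], "wy":[-0.0314, -0.0314, -0.0314, -0.0314, -0.0314, 0, 0], "wz":[0, 0, 0, 0, 0, 0, 0], "tx":[-0.0002, -0.0002, -0.0002, -0.0002, -0.0002, 0, 0], "ty":[0, 0, 0, 0, 0, 0, 0], "tz":[-0.0061, -0.0061, -0.0061, -0.0061, -0.0061, 0, 0], "finger_gap":[0.015, 0.015, 0.015, 0.015, 0.015, 0.015, 0.015]},
)

```text
t: 11.63
tcp_pos: [0.5263, -0.0005, 0.0433]
tcp_rot: [3.141, 0.156, 1.66]
wrist_force: [-0.4, -0.2, -3.0]
width: 0.0207
gripper_force: 58.7
```

```bash
python3 - <<'E'
from h import *
s=arm.observe();R=Ro.from_euler("xyz",s["tcp_rot"]);print("rear bottom",s["tcp_pos"]+R.apply([.184,0,.007]),"front bottom",s["tcp_pos"]+R.apply([-.096,0,.007]),s["ft_torque"],np.degrees(np.arcsin(-R.as_matrix()[2,0])))
E
```

```text
rear bottom [0.51023378 0.17947931 0.00771872] front bottom [ 0.53487201 -0.09601394  0.05126668] [0.18999914 0.04892537 0.013048  ] 8.947444665128598
```

Emit:
jog_arm(
  motion={"wx":[0, 0, 0, 0, 0, 0, 0], "wy":[-0.0314, -0.0314, -0.0314, -0.0314, -0.0314, 0, 0], "wz":[0, 0, 0, 0, 0, 0, 0], "tx":[-0.0002, -0.0002, -0.0002, -0.0002, -0.0002, 0, 0], "ty":[0, 0, 0, 0, 0, 0, 0], "tz":[-0.0061, -0.0061, -0.0061, -0.0061, -0.0061, 0, 0], "finger_gap":[0.015, 0.015, 0.015, 0.015, 0.015, 0.015, 0.015]},
)

```text
t: 12.22
tcp_pos: [0.5257, 0.005, 0.0727]
tcp_rot: [-3.141, 0.312, 1.66]
wrist_force: [-0.6, -0.1, -2.5]
width: 0.0209
gripper_force: 58.8
```

```bash
python3 - <<'E'
from h import *
s=arm.observe();R=Ro.from_euler("xyz",s["tcp_rot"]);print("rear bottom",s["tcp_pos"]+R.apply([.184,0,.007]),"front bottom",s["tcp_pos"]+R.apply([-.096,0,.007]),s["ft_torque"],np.degrees(np.arcsin(-R.as_matrix()[2,0])))
p,d=eyes.snapshot('scene'); cv2.imwrite('pics/s3.png',cv2.resize(p[160:320,240:440],None,fx=4,fy=4))
E
```

```text
rear bottom [0.51034833 0.17723976 0.00952754] front bottom [ 0.53404038 -0.08816373  0.09554892] [ 0.30500335 -0.00119538  0.0226134 ] 17.891725937035766
```

View pics/s3.png

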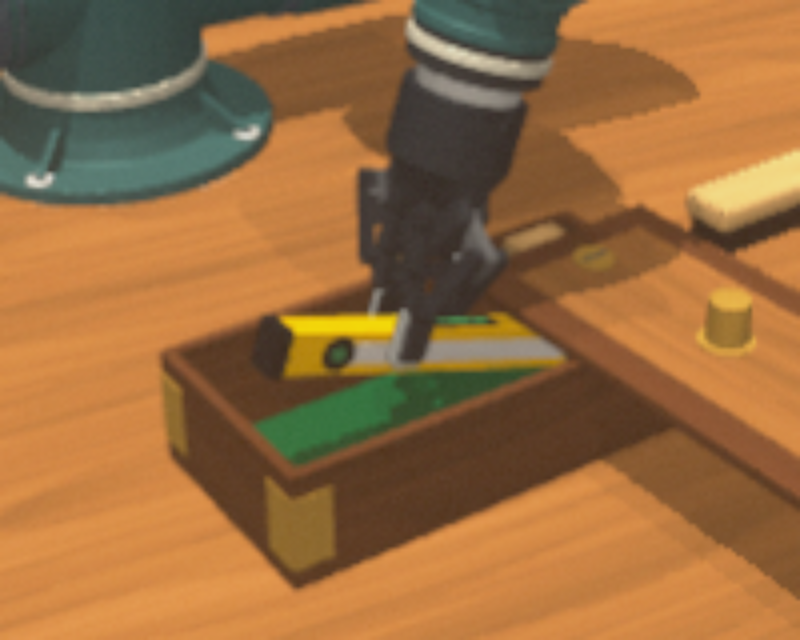

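The front end of the level, black at (275,345) in the crop, is up at rim height and nothing touches. Before drawing it out I'll check for slip in the fingers by projecting the expected front edge.

```bash
python3 - <<'E'
from h import *
s=arm.observe();R=Ro.from_euler("xyz",s["tcp_rot"])
for x in(-.096,.075):
  for z in(.007,-.023):
    for y in (-.011,.011):
      print(x,z,y,((proj("scene",s["tcp_pos"]+R.apply([x,y,z]))-[240,160])*4).round(0))
E
```

```text
-0.096 0.007 -0.011 [242. 363.]
-0.096 0.007 0.011 [260. 380.]
-0.096 -0.023 -0.011 [254. 317.]
-0.096 -0.023 0.011 [272. 335.]
0.075 0.007 -0.011 [470. 355.]
0.075 0.007 0.011 [489. 371.]
0.075 -0.023 -0.011 [483. 314.]
0.075 -0.023 0.011 [502. 329.]
```

No slip: the height agrees and the level sits only about 5 mm further back than assumed. I'll draw it out along its own axis.

Emit:
jog_arm(
  motion={"wx":[0, 0, 0, 0, 0, 0, 0, 0, 0, 0, 0, 0, 0, 0, 0, 0, 0], "wy":[0, 0, 0, 0, 0, 0, 0, 0, 0, 0, 0, 0, 0, 0, 0, 0, 0], "wz":[0, 0, 0, 0, 0, 0, 0, 0, 0, 0, 0, 0, 0, 0, 0, 0, 0], "tx":[-0.005, -0.01, -0.01, -0.01, -0.01, -0.01, -0.01, -0.01, -0.01, -0.01, -0.01, -0.01, -0.01, -0.01, -0.01, -0.005, 0], "ty":[0, 0, 0, 0, 0, 0, 0, 0, 0, 0, 0, 0, 0, 0, 0, 0, 0], "tz":[0, 0, 0, 0, 0, 0, 0, 0, 0, 0, 0, 0, 0, 0, 0, 0, 0], "finger_gap":[0.015, 0.015, 0.015, 0.015, 0.015, 0.015, 0.015, 0.015, 0.015, 0.015, 0.015, 0.015, 0.015, 0.015, 0.015, 0.015, 0.015]},
)

```text
t: 13.68
tcp_pos: [0.5387, -0.1384, 0.1199]
tcp_rot: [3.141, 0.314, 1.658]
wrist_force: [-0.4, -0.5, -3.6]
width: 0.0208
gripper_force: 58.8
```

```bash
python3 - <<'E'
from h import *
s=arm.observe();R=Ro.from_euler("xyz",s["tcp_rot"]);c,a=load()
for q in ([.19,0,.007],[.19,0,-.023],[-.096,0,.007]):
  X=s["tcp_pos"]+R.apply(q);d=X[:2]-c;print(X,"case y",-np.sin(a)*d[0]+np.cos(a)*d[1])
print(s["wrist_force"],s["ft_torque"],s["width"])
E
```

```text
[0.52310932 0.03943816 0.05451591] case y -0.00030621078030651706
[0.52228251 0.04867669 0.083046  ] case y 0.008965843938330838
[ 0.54680716 -0.23151439  0.14294175] case y -0.27217797227589546
[-0.36852459 -0.45677791 -3.60225924] [ 0.26202012 -0.0217055  -0.00596549] 0.02079348340295493
```

Emit:
jog_arm(
  motion={"wx":[0, 0, 0, 0, 0, 0, 0, 0, 0, 0, 0, 0, 0, 0, 0, 0, 0, 0, 0, 0], "wy":[0, 0, 0, 0, 0, 0, 0, 0.0314, 0.0314, 0.0314, 0.0314, 0.0314, 0.0314, 0.0314, 0.0314, 0.0314, 0.0314, 0, 0, 0], "wz":[0, 0, 0, 0, 0, 0, 0, 0, 0, 0, 0, 0, 0, 0, 0, 0, 0, 0, 0, 0], "tx":[-0.003, -0.0062, -0.0062, -0.0062, -0.0062, -0.0062, -0.0062, 0, 0, 0, 0, 0, 0, 0, 0, 0, 0, 0, 0, 0], "ty":[0, 0, 0, 0, 0, 0, 0, 0, 0, 0, 0, 0, 0, 0, 0, 0, 0, 0, 0, 0], "tz":[-0.0095, -0.019, -0.019, -0.019, -0.019, -0.019, -0.019, 0, 0, 0, 0, 0, 0, 0, 0, 0, 0, 0, 0, 0], "finger_gap":[0.015, 0.015, 0.015, 0.015, 0.015, 0.015, 0.015, 0.015, 0.015, 0.015, 0.015, 0.015, 0.015, 0.015, 0.015, 0.015, 0.015, 0.015, 0.015, 0.015]},
)

```text
t: 15.35
tcp_pos: [0.5384, -0.1372, 0.2493]
tcp_rot: [-3.141, 0.001, 1.66]
wrist_force: [-0.1, -0.5, -2.8]
width: 0.0209
gripper_force: 59.0
```

```bash
python3 - <<'E'
from h import *
p,d=eyes.snapshot('scene'); cv2.imwrite('pics/s4.png',p)
s=arm.observe();print(s["qd"].round(3),s["wrist_force"])
E
```

```text
[ 0.001 -0.002  0.001  0.002  0.003 -0.002] [ 0.42015455  0.86968107 -2.40376265]
```

View pics/s4.png

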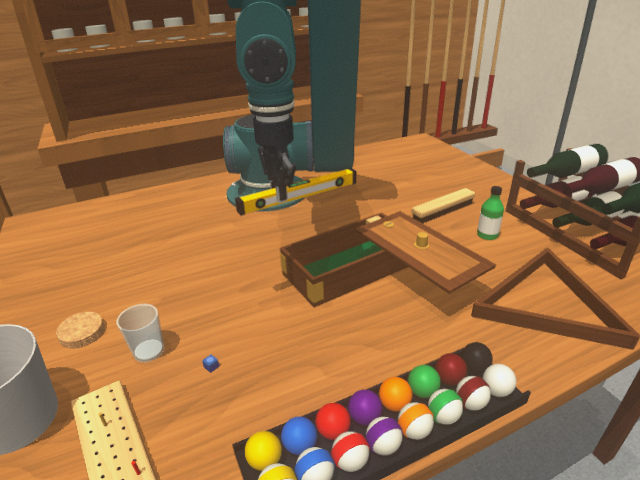

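The level is held clear of the case, from (240,204) to (355,179), and the lid is still open. I'll check it is horizontal by projection.

```bash
python3 - <<'E'
from h import *
s=arm.observe();R=Ro.from_euler("xyz",s["tcp_rot"])
for x in(-.091,.189): print(proj("scene",s["tcp_pos"]+R.apply([x,0,-.008])))
E
```

```text
[237.89975871 207.08150225]
[353.65953507 175.67753923]
```

```bash
python3 - <<'E'
from h import *
p,d=eyes.snapshot('scene'); h=cv2.cvtColor(p,cv2.COLOR_BGR2HSV)
m=cv2.inRange(h,(22,150,90),(34,255,255)); m[:165]=0;m[215:]=0;m[:,:232]=0;m[:,362:]=0
v,u=np.nonzero(m); c,f=cal("scene");R=np.array(c["R"]);t=np.array(c["t"]);X=[]
for a,b in zip(u,v):
    if d[b,a]>0:
        o,r=ray("scene",a,b); X.append(o+r*d[b,a])
X=np.array(X);X=X[X[:,2]>.15];print(len(X),X.min(0),X.max(0))
s=X[:,1];A=np.polyfit(s,X[:,2],1);print("slope z/y",A, "end z",np.polyval(A,[s.min(),s.max()]))
E
```

```text
528 [ 0.51339371 -0.21909229  0.24508026] [0.56062431 0.04475139 0.27624581]
slope z/y [-0.00956512  0.2688059 ] end z [0.27090154 0.26837785]
```

```bash
python3 -c "
from workcell import arm
print(arm.job_done())"
```

```text
the job is handed in; nothing more can be done
None
```

The job is handed in, though no verdict came back. The lid is open in its catch, and the gripper holds the spirit level still, level to within about 1 degree and roughly 25 cm above the counter. The last pictures show nothing else moved; the two chalks in the case were last seen before the level was drawn out.

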